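# Release and hold down the drop gate of a drying tote

### The job

Open the cream drying tote so that a loaded rack can be slid in: squeeze its red catch fully, then its blue catch fully, and only then swing the gate by its black bar out towards you and down, past its click stop, as far as it goes. The gate springs back by itself, so the job ends holding: finish with the gripper still holding the gate down at its stop, and leave everything else on the table where it is.

Things in the scene. Friction and masses are not known exactly. Their poses are not given: they have to be found in the camera images.
- tote: cream open-topped plastic tote, fixed; 340 mm wide (y), 260 deep (x), walls 150 high, 8 thick; its front is a full-width drop gate. Origin on the table under the middle of the gate's hinge line; x points into the tote, away from the robot; y left along the hinge; z up. Cheek plates 80 mm high reach 80 mm forward just outside both ends of the gate (y = +-181 mm)
- red_squeeze (a point): point between the two upright tabs of the red squeeze catch, 4 mm below their tops, on the tote's front corner 125 mm to the +y or -y side (red and blue swap from start to start). Axes as the tote's. Tabs 6 mm thick, 18 deep (x), clear above all else for 22 mm. Outer faces: locked y -18 and +18 mm from here, fully squeezed -2 and +18 mm (the -y tab moves)
- red_catch (a joint): how far the red catch is squeezed (m): 0 to 0.002 at the start (locked), 0.016 = fully squeezed (its stop); its hook clears the gate's lug beyond 0.011. Its tab on the tote's -y side slides towards +y against 4 N of friction (no spring: it stays where it is left); its +y tab is fixed
- blue_squeeze (a point): point between the two upright tabs of the blue squeeze catch, 4 mm below their tops, on the tote's front corner 125 mm to the +y or -y side (red and blue swap from start to start). Axes as the tote's. Tabs 6 mm thick, 18 deep (x), clear above all else for 22 mm. Outer faces: locked y -18 and +18 mm from here, fully squeezed -2 and +18 mm (the -y tab moves)
- blue_catch (a joint): how far the blue catch is squeezed (m): 0 to 0.002 at the start (locked), 0.016 = fully squeezed (its stop); its hook clears the gate's lug beyond 0.011. Its tab on the tote's -y side slides towards +y against 4 N of friction (no spring: it stays where it is left); its +y tab is fixed
- gate (a joint): gate angle (rad): 0 = upright, shut; grows as it swings out to the tote's -x (towards the robot) and down; 1.45 = its stop, nearly level. A spring shuts it (0.1 to 0.4 N m, up to 3 N at the bar); a click stop resists from 0.7 to 1.1 rad (about 4 N at the bar in all). Let go beyond that, it comes back to the click stop or shuts
- gate_panel: the moving gate: cream panel 334 mm wide, 12 mm thick, reaching 115 mm from the hinge; two lugs on its edge at y = +-125 mm; in the middle a black grip bar. Origin at the middle of the hinge line, z along the panel from hinge to bar, y along the hinge
- gate_hinge (a point): middle of the gate's hinge line, 30 mm above the table
- gate_bar (a point): middle of the gate's black round grip bar: 12 mm diameter, along the hinge direction, 155 mm from the hinge, 66 mm clear between its supports, 34 mm gap between bar and panel edge. 185 mm above the table when shut, 49 when fully down. A pinch across it (closing along the tote's x) lets it turn between the pads
- loaded_rack: bystander: wire drying rack 320 x 200 mm, 20 mm high, full of yellow slices, on the table to the robot's right; origin under its centre
- inner_rack: bystander: small wire rack with slices, 130 x 220 mm, 25 mm high, lying on the tote's floor well behind the gate (110 to 240 mm from it); origin under its centre
- steel_tray: bystander: shallow steel tray 170 x 240 x 28 mm with slices, to the robot's left; origin under its centre
- bowl: bystander: steel bowl, 176 mm across, 70 mm high, with two whole sweet potatoes, to the left; origin under its centre
- sanitiser: bystander: white bottle with a green cap, 60 mm across, 170 mm high, standing beside the tote's right wall; origin under its centre
- jar: bystander: glass jar with a steel cap, 64 mm across, 90 mm high, standing beside the tote's left wall; origin under its centre

How it is judged (in metres and radians):
On the way, in this order (a step that is already met when the one before it is completed fails the run):
1. the red catch is squeezed (0.012 m or more) while the blue one is still locked and the gate shut (value of joint red_catch above 0.012 m and value of joint blue_catch below 0.006 m and value of joint gate below 0.1 rad), for 0.1 s.
2. the blue catch is squeezed too (0.012 m or more), the gate still shut (value of joint each of red_catch, blue_catch above 0.012 m and value of joint gate below 0.1 rad), for 0.1 s.
3. the gate has swung past its click stop (beyond 1.12 rad) (value of joint gate above 1.12 rad), for 0.1 s.
At the end, for the whole second after the job is handed in: both catches are squeezed (0.012 m or more), the gate stands still beyond 1.25 rad (its stop is at 1.45) and the gripper's fingers still bear on it with more than 0.5 N (value of joint gate above 1.25 rad and value of joint each of red_catch, blue_catch above 0.012 m and contact force between the fingers and gate_panel above 0.5 N and velocity of joint gate between -0.15 and 0.15 rad/s); the arm keeps its last pose, push and grip.
It fails at once if the blue catch is squeezed before the red one is released (value of joint blue_catch above 0.006 m and value of joint red_catch below 0.011 m).
It fails at once if a bystander is shifted by more than 30 mm (distance of any of loaded_rack, inner_rack, steel_tray, bowl, sanitiser, jar from where it was at the start of the episode above 0.03 m).
It also fails if it takes over 61 s, if anything falls off the work surface, if the arm or the gripper's body presses on something with over 40 N, if the wrist force passes 120 N, or if a joint passes its speed limit or range.

### The arm

A 6-joint arm with a two-finger parallel gripper is mounted at the origin on the work surface. World frame = base frame: x ahead of the robot, y to its left, z up, the work surface at z = 0. Lengths are in mm, angles in rad, forces in N, time in s.
With the tool pointing down it reaches from about 275 to 750 mm from the base axis. Payload 10.2 kg.
Tool frame: the origin (TCP) lies between the finger pads; the fingertips stand ctrl.tips_ahead ahead of it and the grasp point (between the pads) lies 8 mm behind it (ctrl.tips_ahead is the distance from the TCP to the fingertips, in mm); z points along the fingers, y is the direction in which the jaws open and shut (so a half turn about z gives the same grasp; the last joint's range is limited). The gripper opens to 85 mm and grips with 20 to 120 N. Pads are 22 mm wide; open, the fingers measure 114 mm over their backs; the gripper's body (76 mm by 85 mm) begins 54 mm behind the grasp point. The pads swing forward as they close: fully open they stand 13 mm farther back than shut.
Start: joints at [-1.348, 0.313, 1.498, -0, 1.331, -0.223], TCP at [226.358, -473.702, 242.294] pointing down, gripper open.
Joint ranges: [-2.94, 2.94], [-0.97, 2.17], [0.19, 2.56], [-1.23, 4.37], [0.02, 3.11], [-2.88, 2.88]. Speed limits (rad/s): [2.39, 2.39, 3.01, 3.14, 3.14, 3.14].

### API

Orientations are given as a unit quaternion [w, x, y, z].
In Python, from rig import ctrl gives the robot as it stands. The module is installed in compiled form; this text tells all that it offers.
- The arm moves only by the tool move_arm, never from a script. Its argument "motion" is a list of rows, each an object with "offset": the shift along the tool's x, y, z in m, a list of three; "angular": the turn, a rotation vector about the tool's x, y, z in degrees, a list of three; "jaw": the finger opening in m, from 0 to 0.0854. In form: [{"offset": [tx, ty, tz], "angular": [ax, ay, az], "jaw": jaw}, ...]. A call has 1 to 5 rows; each row is the pose to reach, as a shift and turn from the pose commanded when the call began, along the tool's axes at that moment; what a row does not reach only later rows make up. A row lasts 1/8 s, in which the tool goes at most 62.5 mm and 10.7 degrees, less where a joint would pass 70% of its speed; a pose out of reach is approached as far as the arm can. A call with a gripper value outside its range is refused whole. The fingers move at their own pace and stop on an object; "squeeze" is the grip in N (left out, the last holds). Time passes only in rows, so rows that repeat a pose let the fingers close. It gives the time, the measured TCP pose, the force and the opening at its end, in the units of the state.
- ctrl.sense(): the state, without advancing time (a new reading comes with each control period).
- ctrl.capture(name): name is "scene" or "top" or "wrist"; returns a dict with "img" (384x512x3 uint8, red, green, blue), "intrinsics" (3x3 intrinsics, pixels), "k1" (the pictures are not rectified: a ray, as slopes to the right and down, at radius r is drawn at 1 + k1 r^2 times it, then the intrinsics apply), "rvec" (rotation vector, rad) and "tvec" (3), from world to camera coordinates, as OpenCV has them. Camera axes: x right, y down, z forward; pixel columns grow to the right and rows downward; lengths in mm; the calibration is good to about 2 mm. A picture is of the moment at which its call begins. There is no depth.
- ctrl.finish_job(): hands the job in, once; it reports no verdict.
The state is a dict: "time_s": time; "joints": joint angles; "dq": joint speeds; "tau": joint torques, N m; "eef_pos": TCP position; "ee_rot": TCP orientation; "force": force on the tool from outside, world axes, zero at the start; "wrist_torque": the same for the moment, N m; "grip_width": opening from 0.0 (shut) to 1.0 (fully open).
Only numpy, scipy, OpenCV 4.12 (cv2) and the standard library are available. Lean on these libraries where they do the work, as an engineer would, in place of code of your own. Each camera call takes 0.05 s, during which the arm holds its last target. There are 200 camera calls.

## Working session

There is one attempt and no reset: what is moved stays moved. The work goes in short steps, Python scripts to look and compute and a tool call to move; the robot and the scene stay as the last step left them, time stands still between calls to the robot, and variables do not carry over. Pictures are saved under pics/ and viewed, about 8 in all and at most 12, crops included, and the job is handed in when it is done.

Besides the shell and the picture viewer there is one more tool, called after "Request:" by a JSON object that holds its "fn" and its "kwargs". move_arm: Moves the arm, as the interface text tells. Its arguments: {"type":"object","properties":{"motion":{"type":"array","items":{"type":"object","properties":{"offset":{"type":"array","items":{"type":"number"}},"angular":{"type":"array","items":{"type":"number"}},"jaw":{"type":"number"}}}},"squeeze":{"type":"number"}},"required":["motion"]}

```bash
mkdir -p pics
cat > h.py <<'E'
import numpy as np, cv2
from rig import ctrl
from scipy.spatial.transform import Rotation as R
def cap(n):
    c=ctrl.capture(n); return c
def ray(c,uv):
    K=np.array(c["intrinsics"]); p=np.atleast_2d(np.array(uv,float))
    d=np.c_[(p[:,0]-K[0,2])/K[0,0],(p[:,1]-K[1,2])/K[1,1]]
    u=d.copy()
    for _ in range(30): u=d/(1+c["k1"]*(u**2).sum(1,keepdims=True))
    Rm=cv2.Rodrigues(np.array(c["rvec"],float))[0]; t=np.array(c["tvec"],float).ravel()
    o=-Rm.T@t; D=np.c_[u,np.ones(len(u))]@Rm
    return o,D
def onz(c,uv,z):
    o,D=ray(c,uv); return o+D*((z-o[2])/D[:,2])[:,None]
def proj(c,P):
    K=np.array(c["intrinsics"]);Rm=cv2.Rodrigues(np.array(c["rvec"],float))[0]
    q=np.atleast_2d(P)@Rm.T+np.array(c["tvec"],float).ravel(); s=q[:,:2]/q[:,2:]
    s=s*(1+c["k1"]*(s**2).sum(1,keepdims=True)); return s@K[:2,:2].T+K[:2,2]
def save(c,n): cv2.imwrite("pics/"+n,c["img"][:,:,::-1])
def blobs(c,col,mn=15):
    hsv=cv2.cvtColor(c["img"],cv2.COLOR_RGB2HSV)
    H,S,V=[hsv[...,i].astype(int) for i in range(3)]
    m={"red":((H<8)|(H>172))&(S>140)&(V>60),"blue":(H>100)&(H<130)&(S>120)&(V>50),"black":(V<60)}[col]
    n,l,s,ce=cv2.connectedComponentsWithStats(m.astype(np.uint8))
    return [(s[i].tolist(),ce[i].round(1).tolist()) for i in range(1,n) if s[i][4]>=mn]
E
python3 - <<'E'
from h import *
print(ctrl.tips_ahead); s=ctrl.sense(); print(s["eef_pos"],s["ee_rot"],s["time_s"],s["grip_width"])
ims=[]
for n in("scene","top"):
    c=cap(n); save(c,n+"0.png")
    o,_=ray(c,[256,192]); print(n,o)
    for k in("red","blue","black"): print(k,blobs(c,k))
E
```

```text
11.0
[ 226.2966965  -473.44808995  241.72862084] [-6.50503228e-04  9.75265448e-01  2.21035933e-01  6.15192240e-06] 0.0 1.0016435424158325
scene [1383.49514754  109.68675306 1312.63035699]
red [([0, 161, 53, 45, 813], [19.0, 181.3]), ([209, 173, 12, 8, 49], [215.8, 176.7]), ([372, 224, 23, 14, 149], [384.1, 230.1]), ([380, 233, 20, 19, 164], [390.2, 241.1]), ([199, 253, 14, 6, 28], [205.0, 255.9]), ([234, 266, 15, 6, 27], [241.3, 268.4])]
blue [([281, 195, 11, 13, 60], [286.7, 200.1])]
black [([0, 0, 21, 15, 134], [7.8, 4.4]), ([45, 0, 21, 33, 221], [54.8, 17.7]), ([82, 0, 7, 8, 19], [84.9, 3.6]), ([105, 0, 10, 8, 26], [111.0, 3.9]), ([133, 0, 13, 9, 75], [140.7, 3.1]), ([111, 0, 113, 80, 3252], [155.4, 32.2]), ([224, 0, 77, 127, 3452], [261.3, 58.5]), ([279, 0, 8, 36, 187], [282.2, 16.5]), ([313, 0, 199, 72, 8655], [420.6, 33.2]), ([342, 0, 4, 10, 22], [343.6, 4.1]), ([63, 2, 13, 15, 50], [68.6, 9.2]), ([96, 9, 18, 15, 88], [103.8, 15.7]), ([20, 10, 16, 24, 141], [28.4, 24.1]), ([18, 31, 34, 46, 402], [33.2, 54.2]), ([278, 47, 16, 13, 69], [287.5, 53.8]), ([0, 57, 11, 14, 114], [4.5,
[... 3742 characters left out ...]
04, 43, 447], [260.3, 192.7]), ([481, 181, 5, 22, 42], [482.0, 193.1]), ([317, 192, 13, 16, 75], [321.1, 200.9]), ([327, 192, 7, 8, 20], [329.4, 196.2]), ([203, 194, 5, 11, 28], [204.8, 199.2]), ([70, 216, 15, 47, 120], [77.3, 238.0]), ([137, 230, 14, 48, 63], [143.9, 251.3]), ([102, 268, 22, 6, 22], [112.5, 270.9]), ([496, 268, 16, 39, 389], [505.7, 284.4]), ([216, 287, 265, 97, 4503], [314.7, 323.5]), ([267, 287, 13, 3, 18], [272.9, 288.6]), ([370, 294, 33, 21, 286], [388.6, 304.3]), ([351, 302, 14, 7, 38], [358.3, 305.4]), ([326, 310, 43, 13, 253], [346.6, 315.4]), ([441, 327, 54, 43, 471], [457.8, 351.6]), ([225, 335, 12, 13, 39], [228.3, 338.6]), ([434, 370, 17, 3, 36], [441.2, 370.9])]
```

View pics/scene0.png

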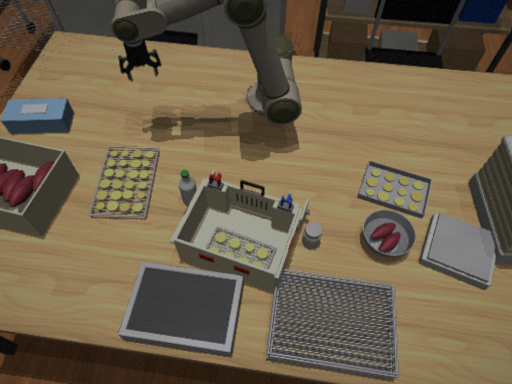

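View pics/top0.png

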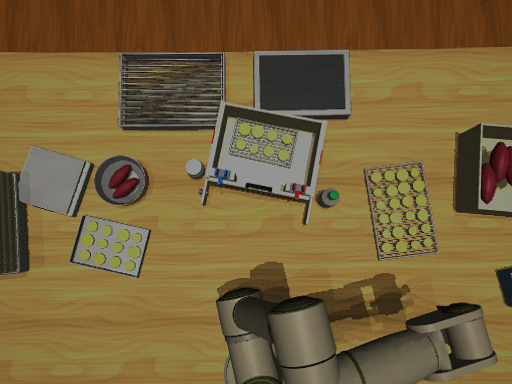

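The scene shows the tote near (240,235), with red at (215,178) and blue at (287,200). In the top view red is at (299,192), on the tote's -y side, blue is at (221,176) and the bar at about (259,188). Next I triangulate and view an enlarged crop.

Run:
```python
from h import *
a=cap("scene");b=cap("top")
def tri(p,q):
    o1,d1=ray(a,p);o2,d2=ray(b,q);d1=d1[0];d2=d2[0]
    t=np.linalg.lstsq(np.c_[d1,-d2],o2-o1,rcond=None)[0]
    x,y=o1+t[0]*d1,o2+t[1]*d2; return ((x+y)/2).round(1),np.linalg.norm(x-y).round(1)
print("red",tri([215.8,176.7],[299.2,192.8]));print("blue",tri([286.7,200.1],[221,176]))
print("bar",tri([251.7,185],[259.5,188]),onz(b,[[259.5,188]],185))
A=cv2.resize(a["img"][165:225,195:305],None,fx=7,fy=7,interpolation=2)[:300]
A=cv2.resize(a["img"][165:215,195:305],(770,290),interpolation=2)
B=cv2.resize(b["img"][163:208,200:315],(770,301),interpolation=2)
cv2.imwrite("pics/c1.png",np.vstack([A,B])[:,:,::-1])
```

```text
red (array([ 591. , -130.6,  180.3]), np.float64(6.1))
blue (array([647.4, 116.3, 177.9]), np.float64(5.8))
bar (array([607.4,  -5.4, 181.2]), np.float64(6.2)) [[607.24659315  -8.4188921  185.        ]]
```

View pics/c1.png

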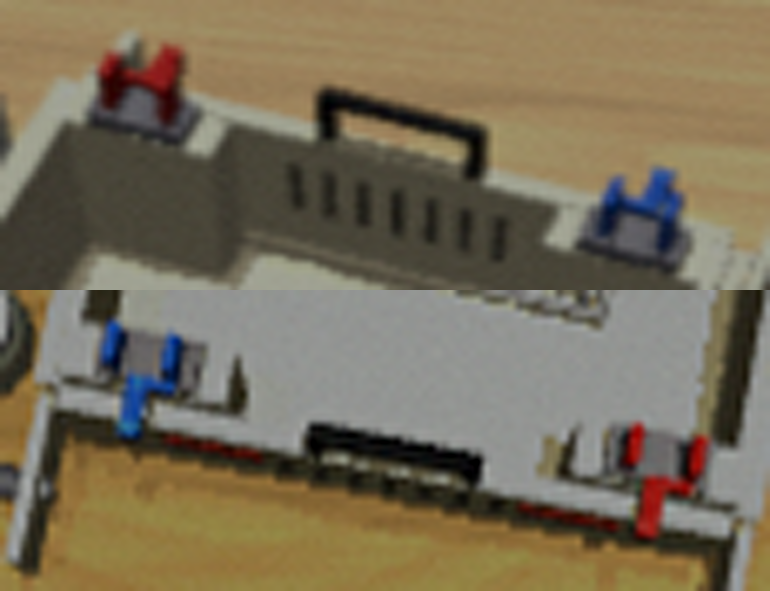

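Request:
{"fn": "move_arm", "kwargs": {"motion": [{"offset": [0.048,-0.015,-0.01],"angular": [0,0,8],"jaw": 0.0854},{"offset": [0.096,-0.03,-0.02],"angular": [0,0,16],"jaw": 0.0854},{"offset": [0.144,-0.045,-0.03],"angular": [0,0,24],"jaw": 0.0854},{"offset": [0.192,-0.06,-0.04],"angular": [0,0,32],"jaw": 0.0854},{"offset": [0.24,-0.075,-0.048],"angular": [0,0,38.3],"jaw": 0.0854}]}}

```text
time_s: 0.82
eef_pos: [411.6, -301.3, 290.7]
ee_rot: [0.0, 0.994, -0.113, 0.0]
force: [0.6, -1.2, 0.3]
grip_width: 1.004
```

```bash
cat >> h.py <<'E'
def to(target,ang=0):
    s=ctrl.sense(); r=R.from_quat(np.roll(s["ee_rot"],-1)); m=r.as_matrix()
    print("t",s["time_s"],"pos",np.round(s["eef_pos"],1),"xaxis deg",np.degrees(np.arctan2(m[1,0],m[0,0])).round(1),"z",m[:,2].round(3),"F",np.round(s["force"],1),"grip",round(s["grip_width"],3))
    print("offset mm",(m.T@(np.array(target)-s["eef_pos"])).round(1))
E
python3 - <<'E'
from h import *
to([575,-131,300])
E
```

```text
t 0.825 pos [ 411.6 -301.3  290.7] xaxis deg -13.0 z [ 0. -0. -1.] F [ 0.6 -1.2  0.3] grip 1.004
offset mm [ 121.  -202.6   -9.3]
```

Request:
{"fn": "move_arm", "kwargs": {"motion": [{"offset": [0.025,-0.041,-0.005],"angular": [0,0,0],"jaw": 0.0854},{"offset": [0.05,-0.082,-0.01],"angular": [0,0,0],"jaw": 0.0854},{"offset": [0.075,-0.123,-0.01],"angular": [0,0,0],"jaw": 0.0854},{"offset": [0.1,-0.164,-0.01],"angular": [0,0,0],"jaw": 0.0854},{"offset": [0.12,-0.202,-0.01],"angular": [0,0,0],"jaw": 0.0854}]}}

```text
time_s: 1.45
eef_pos: [573.2, -130.6, 300.0]
ee_rot: [-0.0, 0.994, -0.111, -0.0]
force: [1.5, -0.7, -0.6]
grip_width: 1.002
```

Run:
```python
from h import *
to([591,-131,300])
c=cap("wrist"); o,d=ray(c,[256,192]); print(o,d)
save(c,"w1.png"); print(blobs(c,"red",60)); print(blobs(c,"blue",60))
```

```text
t 1.45 pos [ 573.2 -130.6  300. ] xaxis deg -12.7 z [-0.  0. -1.] F [ 1.5 -0.7 -0.6] grip 1.002
offset mm [17.5 -3.6 -0. ]
[ 643.31937356 -146.68322469  431.05441888] [[-0.28326909  0.0657462  -0.95683218]]
[([300, 0, 4, 49, 140], [301.2, 24.9]), ([224, 143, 8, 22, 154], [227.8, 153.6]), ([241, 143, 25, 46, 492], [252.1, 166.4])]
[([0, 166, 19, 27, 276], [7.3, 177.5])]
```

View pics/w1.png

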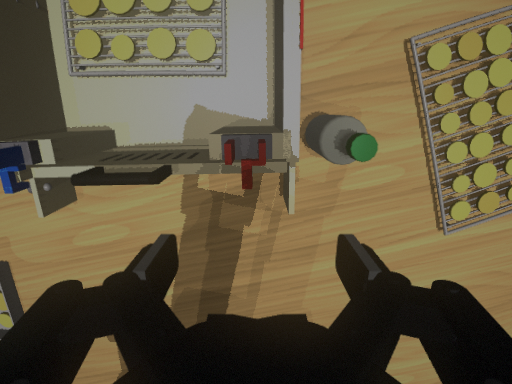

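Run:
```python
from h import *
c=cap("wrist");b=cap("top")
L,Rr=[224,155],[265.5,155]
for z in(175,180,185,190,195,200):
    p=onz(c,[L,Rr],z); q=onz(b,[[299.5,187.3],[221.2,172.2]],z)
    print(z,p.round(1).tolist(),np.linalg.norm(p[0]-p[1]).round(1),"top",q[:,:2].round(1).tolist())
print(c["img"][140:170:2,212:276:2].tolist().__len__())
hsv=cv2.cvtColor(c["img"],cv2.COLOR_RGB2HSV)
m=((hsv[...,0]<10)|(hsv[...,0]>170))&(hsv[...,1]>110)
for r in range(136,194,2): print(r,''.join('%4d'%v if k else '   .' for v,k in zip(hsv[r,218:270:2,2],m[r,218:270:2])))
```

```text
175 [[612.2, -103.6, 175.0], [603.6, -142.1, 175.0]] 39.5 top [[609.5, -135.6], [660.3, 113.0]]
180 [[612.9, -104.4, 180.0], [604.4, -142.1, 180.0]] 38.7 top [[608.9, -135.0], [659.5, 112.7]]
185 [[613.5, -105.1, 185.0], [605.2, -142.1, 185.0]] 37.9 top [[608.3, -134.5], [658.7, 112.3]]
190 [[614.2, -105.9, 190.0], [606.0, -142.2, 190.0]] 37.1 top [[607.7, -133.9], [657.9, 111.9]]
195 [[614.8, -106.7, 195.0], [606.8, -142.2, 195.0]] 36.4 top [[607.1, -133.4], [657.1, 111.5]]
200 [[615.4, -107.5, 200.0], [607.7, -142.2, 200.0]] 35.6 top [[606.5, -132.8], [656.3, 111.2]]
15
136    .   .   .   .   .   .   .   .   .   .   .   .   .   .   .   .   .   .   .   .   .   .   .   .   .   .
138    .   .   .   .   .   .   .   .   .   .   .   .   .   .   .   .   .   .   .   .   .   .   .   .   .   .
140    .   .   .   .   .   .   .   .   .   .   .   .   .   .   .   .   .   .   .   .   .   .   .   .   .   .
142    .   .   .   .   .   .   .  60  55  57  53   .   .   .   .   .   .   .   .   .   .   .   .  57  57  58
144    .   .   .   .   .   .  60  57  56  56  52   .   .   .   .   .   .   .   .   . 
[... 1939 characters left out ...]
88  69  69  69  69   .   .   .   .   .   .   .
182    .   .   .   .   .   .   .   .   .   .   .   .   .   .  89  70  69  69  69   .   .   .   .   .   .   .
184    .   .   .   .   .   .   .   .   .   .   .   .   .   .  95  70  70  70  70  76   .   .   .   .   .   .
186    .   .   .   .   .   .   .   .   .   .   .   .   .   .  81  69  70  69  69  79   .   .   .   .   .   .
188    .   .   .   .   .   .   .   .   .   .   .   .   .   .  76  71  69  71  70  77   .   .   .   .   .   .
190    .   .   .   .   .   .   .   .   .   .   .   .   .   .   .   .   .   .   .   .   .   .   .   .   .   .
192    .   .   .   .   .   .   .   .   .   .   .   .   .   .   .   .   .   .   .   .   .   .   .   .   .   .
```

Run:
```python
from h import *
to([591,-131,300])
c=cap("wrist")
hsv=cv2.cvtColor(c["img"],cv2.COLOR_RGB2HSV)
m=((hsv[...,0]<10)|(hsv[...,0]>170))&(hsv[...,1]>110)
for r in (143,145,147,150,155,163,165,167): print(r,''.join('%4d'%v if k else '   .' for v,k in zip(hsv[r,224:280,2],m[r,224:280])))
b=cap("top")
for z in(180,185,190,195,200):
    p=onz(c,[[229.5,155],[270.5,155]],z);q=onz(b,[[299.5,187.3],[221.2,172.2]],z); print(z,p.mean(0).round(1),np.linalg.norm(p[0]-p[1]).round(1),q[0].round(1))
```

```text
t 1.6 pos [ 572.8 -130.6  299.7] xaxis deg -12.6 z [-0.001  0.    -1.   ] F [ 0.1 -0.1  0.5] grip 1.001
offset mm [17.8 -3.6 -0.3]
143   77  75  84  85  85  86  86  55  51  51   .   .   .   .   .   .   .   .   .   .   .   .   .   .   .   .   .   .   .   .   .   .   .   .   .  86  88  89  87  87  87  82   .   .   .   .   .   .   .   .   .   .   .   .   .   .
145   95 100  98  97  99  99  98  58  53  52   .   .   .   .   .   .   .   .   .   .   .   .   .   .   .   .   .   .   .   .   .   .   .   .   .  88  88  88  88  88  89  81   .   .   .   .   .   .   .   .   .   .   .   .   .   .
147   97  98  98  98  98  98  99  67  51  52   .   .   .   .   .   .   .   .   .   .   .   .   .   .   .   .   .   .   .   .   .   .   .   .   .  87  88  87  87  87  87  80   .   .   .   .   .   .   .   .   .   .   .   .   .   .
150   88  97  98  97  97  99  98  65  51  50  51   .   .   .   .   .   .   .   .   .   .   .   .   .   .   .   .   .   .   .   .   .   .   .   .  87  89  86  87  88  87  87   .   .   .   .   .   .   .   .   .   .   .   .   .   .
155   78  96  98  98  98  98  97  75  53  52  52   . 
[... 437 characters left out ...]
   .   .   .   .   .   .   .   .   .   .  92  89  86  95  96  91  86  85  85  89  83  86  84  86  96  97  86  86   .   .   .   .   .   .   .   .   .   .   .   .   .   .   .   .   .   .   .   .   .
167    .   .   .   .   .   .   .   .   .   .   .   .   .   .   .   .   .  86  87  85  86  86  86  85  87  85  87  76   .   .   .   .   .   .   .   .   .   .   .   .   .   .   .   .   .   .   .   .   .   .   .   .   .   .   .   .
180 [ 605.1 -131.9  180. ] 38.2 [ 608.9 -135.   180. ]
185 [ 605.8 -132.2  185. ] 37.4 [ 608.3 -134.5  185. ]
190 [ 606.6 -132.5  190. ] 36.7 [ 607.7 -133.9  190. ]
195 [ 607.4 -132.8  195. ] 35.9 [ 607.1 -133.4  195. ]
200 [ 608.1 -133.1  200. ] 35.2 [ 606.5 -132.8  200. ]
```

Request:
{"fn": "move_arm", "kwargs": {"motion": [{"offset": [0.017,-0.009,0.025],"angular": [0,0,0],"jaw": 0.0854},{"offset": [0.034,-0.0175,0.05],"angular": [0,0,0],"jaw": 0.0854},{"offset": [0.034,-0.0175,0.05],"angular": [0,0,0],"jaw": 0.07},{"offset": [0.034,-0.0175,0.05],"angular": [0,0,0],"jaw": 0.07}]}}

```text
time_s: 2.2
eef_pos: [608.8, -123.3, 251.6]
ee_rot: [0.0, 0.994, -0.112, 0.001]
force: [0.2, -0.3, 0.8]
grip_width: 0.819
```

Run:
```python
from h import *
to([609.8,-121,220])
c=cap("wrist")
hsv=cv2.cvtColor(c["img"],cv2.COLOR_RGB2HSV)
m=((hsv[...,0]<10)|(hsv[...,0]>170))&(hsv[...,1]>110)
ys,xs=np.where(m&(hsv[...,2]>80)); print(xs.min(),xs.max(),ys.min(),ys.max())
print(blobs(c,"red",50))
cv2.imwrite("pics/w2.png",c["img"][:,:,::-1])
```

```text
t 2.2 pos [ 608.8 -123.3  251.6] xaxis deg -12.8 z [ 0.001 -0.001 -1.   ] F [ 0.2 -0.3  0.8] grip 0.819
offset mm [ 0.4 -2.5 31.6]
239 330 20 241
[([325, 20, 6, 59, 214], [327.4, 49.3]), ([279, 192, 9, 29, 208], [283.5, 207.1]), ([239, 198, 9, 24, 197], [242.7, 209.8]), ([257, 207, 22, 35, 445], [264.2, 223.1])]
```

View pics/w2.png

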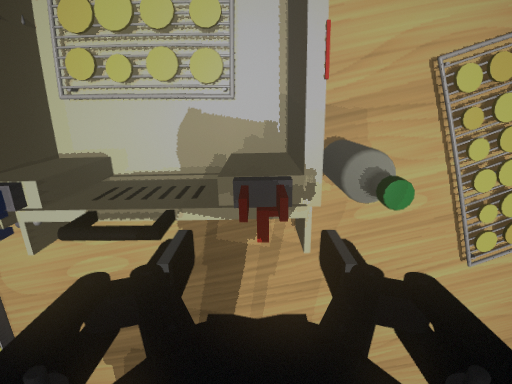

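Run:
```python
from h import *
c=cap("wrist")
hsv=cv2.cvtColor(c["img"],cv2.COLOR_RGB2HSV)
m=((hsv[...,0]<10)|(hsv[...,0]>170))&(hsv[...,1]>110)
for r in (190,193,195,197,199,201,205,210,215,219,221,223): print(r,''.join('%4d'%v if k else '   .' for v,k in zip(hsv[r,236:292,2],m[r,236:292])))
np.save("w2.npy",np.array([0]));import pickle;pickle.dump({k:c[k] for k in("intrinsics","k1","rvec","tvec")},open("w2.pkl","wb"))
b=cap("top")
for z in(180,185,190,195,200):
    p=onz(c,[[238.7,221.5],[288,221.5]],z); print(z,p.round(1).tolist(),p.mean(0).round(1),np.linalg.norm(p[0]-p[1]).round(1))
print(ctrl.sense()["time_s"])
```

```text
190    .   .   .   .  57  58  59  58  58  57  57  58  53   .   .   .   .   .   .   .   .   .   .   .   .   .   .   .   .   .   .   .   .   .   .   .   .   .   .   .   .  53  59  59  60  60  61  59  61  58   .   .   .   .   .   .
193    .   .   .   .  60  58  59  58  59  59  58  58  53   .   .   .   .   .   .   .   .   .   .   .   .   .   .   .   .   .   .   .   .   .   .   .   .   .   .   .  53  53  56  58  59  60  59  61  61  60  61   .   .   .   .   .
195    .   .   .  56  58  59  58  57  58  58  59  54  53   .   .   .   .   .   .   .   .   .   .   .   .   .   .   .   .   .   .   .   .   .   .   .   .   .   .   .   .  54  53  57  59  59  60  61  61  59  61   .   .   .   .   .
197    .   .   .  59  57  59  61  58  59  59  58  56  54   .   .   .   .   .   .   .   .   .   .   .   .   .   .   .   .   .   .   .   .   .   .   .   .   .   .   .   .  53  53  53  61  63  61  60  61  61  62  62   .   .   .   .
199    .   .   .  74  73  74  74  73  75  75  73  54  52   .   .   .   .   .   .   .   .   .   .   .   .   .   .   .   .   .   .   .   .   .   .   .   .   .   .   .  55  53  55  56  74
[... 1357 characters left out ...]
.   .   .   .   .   .   .   .   .   .   .   .   .   .   .   .
223    .   .   .   .   .   .   .   .   .   .   .   .   .   .   .   .   .   .   .   .   .  76  75  76  76  77  77  76  77  76  77  77  77   .   .   .   .   .   .   .   .   .   .   .   .   .   .   .   .   .   .   .   .   .   .   .
180 [[597.9, -106.2, 180.0], [589.0, -145.2, 180.0]] [ 593.4 -125.7  180. ] 40.0
185 [[599.9, -107.0, 185.0], [591.2, -145.0, 185.0]] [ 595.5 -126.   185. ] 39.0
190 [[601.9, -107.8, 190.0], [593.4, -144.9, 190.0]] [ 597.6 -126.4  190. ] 38.0
195 [[603.9, -108.7, 195.0], [595.6, -144.7, 195.0]] [ 599.7 -126.7  195. ] 37.0
200 [[605.9, -109.5, 200.0], [597.8, -144.6, 200.0]] [ 601.8 -127.   200. ] 36.0
2.35
```

```bash
cat >> h.py <<'E'
def tri2(a,p,b,q):
    o1,d1=ray(a,p);o2,d2=ray(b,q);out=[]
    for u,v in zip(d1,d2):
        t=np.linalg.lstsq(np.c_[u,-v],o2-o1,rcond=None)[0]; out.append(np.r_[(o1+t[0]*u+o2+t[1]*v)/2,np.linalg.norm(o1+t[0]*u-o2-t[1]*v)])
    return np.array(out)
E
python3 - <<'E'
from h import *
c=dict(cap("wrist")); s=ctrl.sense()
Rw=cv2.Rodrigues(np.array(c["rvec"]))[0]; Rt=R.from_quat(np.roll(s["ee_rot"],-1)).as_matrix()
o,_=ray(c,[256,192]); loc=Rt.T@(o-s["eef_pos"]); Rct=Rw@Rt
print(loc)
a=np.radians(-12.65); R1=np.array([[np.cos(a),np.sin(a),0],[np.sin(a),-np.cos(a),0],[0,0,-1]])
o1=np.array([572.8,-130.6,299.7])+R1@loc; Rw1=Rct@R1.T
c1=dict(c); c1["rvec"]=cv2.Rodrigues(Rw1)[0]; c1["tvec"]=-Rw1@o1
print(tri2(c1,[[224.2,164.5],[266,164.5],[224,142.5],[266,142.5]],c,[[239,221.5],[288.3,220.5],[239,198.3],[288.3,198.3]]).round(1))
E
```

```text
[  71.85146942    0.32948023 -131.33513759]
[[ 6.042e+02 -1.088e+02  1.956e+02  1.000e-01]
 [ 5.955e+02 -1.449e+02  1.927e+02  1.000e-01]
 [ 6.234e+02 -1.140e+02  2.004e+02  4.000e-01]
 [ 6.153e+02 -1.484e+02  1.994e+02  1.000e+00]]
```

Request:
{"fn": "move_arm", "kwargs": {"motion": [{"offset": [0.0015,-0.0025,0.02],"angular": [0,0,0],"jaw": 0.07},{"offset": [0.0015,-0.0025,0.04],"angular": [0,0,0],"jaw": 0.07},{"offset": [0.0015,-0.0025,0.05],"angular": [0,0,0],"jaw": 0.07},{"offset": [0.0015,-0.0025,0.058],"angular": [0,0,0],"jaw": 0.07},{"offset": [0.0015,-0.0025,0.058],"angular": [0,0,0],"jaw": 0.06}], "squeeze": 25}}

```text
time_s: 3.02
eef_pos: [611.2, -120.4, 192.3]
ee_rot: [-0.0, 0.994, -0.111, -0.0]
force: [0.4, -0.7, 0.7]
grip_width: 0.704
```

Run:
```python
from h import *
to([610.8,-121.2,194])
c=cap("wrist"); save(c,"w3.png"); print(blobs(c,"red",50))
```

```text
t 3.025 pos [ 611.2 -120.4  192.3] xaxis deg -12.8 z [-0.  0. -1.] F [ 0.4 -0.7  0.7] grip 0.704
offset mm [-0.2  0.8 -1.7]
[([354, 0, 8, 71, 363], [357.4, 35.0]), ([238, 213, 13, 56, 534], [243.9, 243.9]), ([289, 212, 19, 56, 600], [299.3, 240.6]), ([262, 240, 30, 47, 889], [272.3, 259.9])]
```

View pics/w3.png

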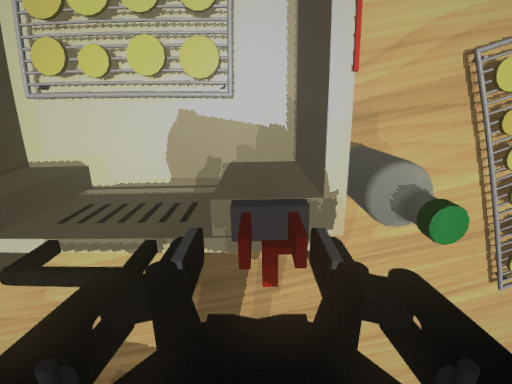

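Both tabs, at (244,243) and (299,240), lie between the pads and nothing is touching. I'm closing now.

Request:
{"fn": "move_arm", "kwargs": {"motion": [{"offset": [0,0,0],"angular": [0,0,0],"jaw": 0.045},{"offset": [0,0,0],"angular": [0,0,0],"jaw": 0.03},{"offset": [0,0,0],"angular": [0,0,0],"jaw": 0.015},{"offset": [0,0,0],"angular": [0,0,0],"jaw": 0.01},{"offset": [0,0,0],"angular": [0,0,0],"jaw": 0.01}], "squeeze": 30}}

```text
time_s: 3.7
eef_pos: [611.6, -120.5, 193.4]
ee_rot: [0.0, 0.994, -0.111, 0.001]
force: [-1.0, -1.8, 6.7]
grip_width: 0.215
```

Run:
```python
from h import *
to([610.8,-121.2,194])
c=cap("wrist"); print(blobs(c,"red",50)); print(blobs(c,"blue",50))
```

```text
t 3.7 pos [ 611.6 -120.5  193.4] xaxis deg -12.7 z [ 0.002 -0.001 -1.   ] F [-1.  -1.8  6.7] grip 0.215
offset mm [-0.7  0.9 -0.6]
[([353, 0, 9, 73, 368], [356.7, 35.3]), ([238, 213, 37, 74, 1387], [254.4, 251.4])]
[]
```

Request:
{"fn": "move_arm", "kwargs": {"motion": [{"offset": [0,0,0],"angular": [0,0,0],"jaw": 0.06},{"offset": [0,0,0],"angular": [0,0,0],"jaw": 0.06},{"offset": [0,0,-0.02],"angular": [0,0,0],"jaw": 0.07},{"offset": [0,0,-0.06],"angular": [0,0,0],"jaw": 0.07},{"offset": [0,-0.04,-0.07],"angular": [0,0,0],"jaw": 0.07}]}}

```text
time_s: 4.38
eef_pos: [620.5, -82.6, 264.6]
ee_rot: [0.0, 0.994, -0.113, 0.002]
force: [0.3, 0.9, 0.2]
grip_width: 0.824
```

Request:
{"fn": "move_arm", "kwargs": {"motion": [{"offset": [0,-0.05,0],"angular": [0,0,0],"jaw": 0.07},{"offset": [0,-0.1,0],"angular": [0,0,0],"jaw": 0.07},{"offset": [0,-0.15,0],"angular": [0,0,0],"jaw": 0.07},{"offset": [0,-0.19,0],"angular": [0,0,0],"jaw": 0.07},{"offset": [0,-0.19,0],"angular": [0,0,0],"jaw": 0.07}]}}

```text
time_s: 5.0
eef_pos: [661.9, 106.9, 261.4]
ee_rot: [-0.0, 0.994, -0.109, -0.001]
force: [-0.7, -0.1, -0.5]
grip_width: 0.82
```

Request:
{"fn": "move_arm", "kwargs": {"motion": [{"offset": [0,0,0],"angular": [0,0,0],"jaw": 0.07}]}}

```text
time_s: 5.12
eef_pos: [661.9, 103.6, 261.9]
ee_rot: [0.0, 0.994, -0.111, -0.0]
force: [-0.2, -0.3, 0.7]
grip_width: 0.821
```

Run:
```python
from h import *
to([666,123,194])
c=cap("wrist"); save(c,"w4.png"); print(blobs(c,"red",50)); print(blobs(c,"blue",50))
hsv=cv2.cvtColor(c["img"],cv2.COLOR_RGB2HSV)
m=(hsv[...,0]>100)&(hsv[...,0]<130)&(hsv[...,1]>110)
ys,xs=np.where(m&(ys0:=np.arange(384)[:,None]>150)); 
x0=int(np.median(xs))-35
for r in range(180,240,3): print(r,x0,''.join('%4d'%v if k else '   .' for v,k in zip(hsv[r,x0:x0+70,2],m[r,x0:x0+70])))
```

```text
t 5.125 pos [661.9 103.6 261.9] xaxis deg -12.8 z [-0.001  0.    -1.   ] F [-0.2 -0.3  0.7] grip 0.821
offset mm [ -0.3 -19.9  67.9]
[([172, 35, 8, 56, 197], [175.8, 62.2]), ([0, 185, 48, 76, 1638], [18.9, 227.5]), ([489, 207, 23, 29, 303], [497.4, 220.4])]
[([236, 201, 27, 42, 522], [247.2, 221.9]), ([218, 202, 8, 22, 145], [221.7, 212.7])]
180 209    .   .   .   .   .   .   .   .   .   .   .   .   .   .   .   .   .   .   .   .   .   .   .   .   .   .   .   .   .   .   .   .   .   .   .   .   .   .   .   .   .   .   .   .   .   .   .   .   .   .   .   .   .   .   .   .   .   .   .   .   .   .   .   .   .   .   .   .   .   .
183 209    .   .   .   .   .   .   .   .   .   .   .   .   .   .   .   .   .   .   .   .   .   .   .   .   .   .   .   .   .   .   .   .   .   .   .   .   .   .   .   .   .   .   .   .   .   .   .   .   .   .   .   .   .   .   .   .   .   .   .   .   .   .   .   .   .   .   .   .   .   .
186 209    .   .   .   .   .   .   .   .   .   .   .   .   .   .   .   .   .   .   .   .   .   .   .   .   .   .   .   .   .   .   .   .   .   .   .   .   .   .   .   .   .   .  
[... 4323 characters left out ...]
 .   .   .   .   .   .   .   .   .   .   .   .   .   .   .   .   .   .   .   .   .   .   .   .   .   .   .   .   .   .   .
234 209    .   .   .   .   .   .   .   .   .   .   .   .   .   .   .   .   .   .   .   .   .   .   .   .   .   .   .   . 128 132 132 132 132 131 131 131 131 132 132   .   .   .   .   .   .   .   .   .   .   .   .   .   .   .   .   .   .   .   .   .   .   .   .   .   .   .   .   .   .   .
237 209    .   .   .   .   .   .   .   .   .   .   .   .   .   .   .   .   .   .   .   .   .   .   .   .   .   .   .   . 149 154 153 141 145 147 153 144 147 159 153   .   .   .   .   .   .   .   .   .   .   .   .   .   .   .   .   .   .   .   .   .   .   .   .   .   .   .   .   .   .   .
```

View pics/w4.png

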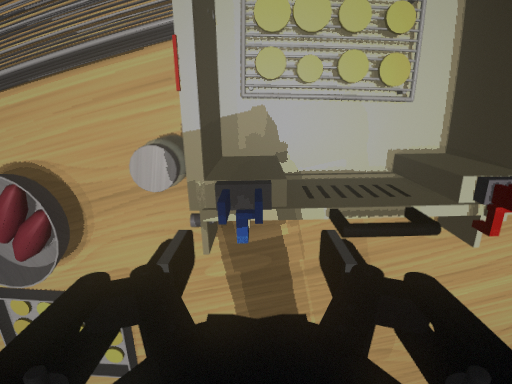

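Run:
```python
from h import *
c=cap("wrist")
p=onz(c,[[218.3,214],[262.3,213.5],[219,224.3],[262.3,224]],196);print(p.round(1).tolist(),p[:2].mean(0).round(1),np.linalg.norm(p[0]-p[1]))
d=p[0]-p[1]; d/=np.linalg.norm(d); y=np.array([np.sin(np.radians(12.8)),np.cos(np.radians(12.8)),0])
t=p[:2].mean(0)+8*y; to([t[0],t[1],193]); print(np.degrees(np.arctan2(d[0],d[1])))
```

```text
[[662.7, 133.3, 196.0], [655.5, 99.7, 196.0], [654.2, 135.0, 196.0], [646.8, 101.6, 196.0]] [659.1 116.5 196. ] 34.37523138926022
t 5.225 pos [662.  102.8 262.3] xaxis deg -12.8 z [-0.  0. -1.] F [-0.7  0.6  0.1] grip 0.822
offset mm [ -5.8 -20.6  69.3]
12.15447856599406
```

Request:
{"fn": "move_arm", "kwargs": {"motion": [{"offset": [-0.006,-0.02,0.01],"angular": [0,0,0],"jaw": 0.07},{"offset": [-0.006,-0.02,0.03],"angular": [0,0,0],"jaw": 0.07},{"offset": [-0.006,-0.02,0.05],"angular": [0,0,0],"jaw": 0.07},{"offset": [-0.006,-0.02,0.069],"angular": [0,0,0],"jaw": 0.07},{"offset": [-0.006,-0.02,0.069],"angular": [0,0,0],"jaw": 0.06}]}}

```text
time_s: 5.85
eef_pos: [659.8, 125.3, 191.4]
ee_rot: [0.0, 0.994, -0.111, -0.002]
force: [0.4, -0.0, -0.1]
grip_width: 0.703
```

Run:
```python
from h import *
to([660,124,193])
c=cap("wrist"); save(c,"w5.png"); print(blobs(c,"blue",50))
```

```text
t 5.85 pos [659.8 125.3 191.4] xaxis deg -12.8 z [-0.004  0.    -1.   ] F [ 0.4 -0.  -0.1] grip 0.703
offset mm [ 0.5  1.2 -1.6]
[([288, 209, 19, 56, 608], [298.2, 237.2]), ([239, 210, 12, 56, 599], [245.0, 238.4]), ([261, 238, 30, 47, 882], [271.2, 257.3])]
```

View pics/w5.png

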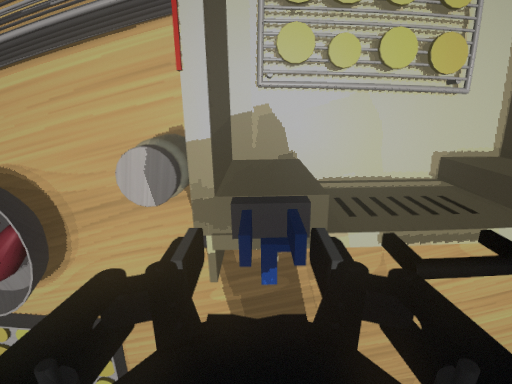

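This is the same alignment as the red one had: the blue tabs at (245,238) and (298,237) are between the pads. Closing.

Request:
{"fn": "move_arm", "kwargs": {"motion": [{"offset": [0,0,0],"angular": [0,0,0],"jaw": 0.045},{"offset": [0,0,0],"angular": [0,0,0],"jaw": 0.03},{"offset": [0,0,0],"angular": [0,0,0],"jaw": 0.015},{"offset": [0,0,0],"angular": [0,0,0],"jaw": 0.01},{"offset": [0,0,0],"angular": [0,0,0],"jaw": 0.01}], "squeeze": 30}}

```text
time_s: 6.52
eef_pos: [661.0, 124.6, 194.6]
ee_rot: [0.0, 0.994, -0.111, 0.001]
force: [-0.0, -2.5, 6.1]
grip_width: 0.214
```

Run:
```python
from h import *
to([660,124,193])
c=cap("wrist"); print(blobs(c,"blue",50))
```

```text
t 6.525 pos [661.  124.6 194.6] xaxis deg -12.7 z [ 0.002 -0.    -1.   ] F [-0.  -2.5  6.1] grip 0.214
offset mm [-0.9  0.9  1.6]
[([239, 210, 36, 74, 1535], [254.6, 245.4])]
```

Request:
{"fn": "move_arm", "kwargs": {"motion": [{"offset": [0,0,0],"angular": [0,0,0],"jaw": 0.06},{"offset": [0,0,0],"angular": [0,0,0],"jaw": 0.06},{"offset": [0,0,-0.02],"angular": [0,0,0],"jaw": 0.07},{"offset": [0,0,-0.06],"angular": [0,0,0],"jaw": 0.07},{"offset": [0,0,-0.1],"angular": [0,0,0],"jaw": 0.07}]}}

```text
time_s: 7.2
eef_pos: [660.4, 125.1, 294.2]
ee_rot: [-0.0, 0.994, -0.111, -0.0]
force: [-0.2, -0.2, -0.2]
grip_width: 0.824
```

Run:
```python
from h import *
to([607.4,-8.4,280])
c=cap("wrist"); print(blobs(c,"blue",50)); print(blobs(c,"red",50))
```

```text
t 7.2 pos [660.4 125.1 294.2] xaxis deg -12.7 z [-0.001  0.001 -1.   ] F [-0.2 -0.2 -0.2] grip 0.824
offset mm [-22.2 141.9  14.1]
[([245, 183, 24, 40, 460], [254.0, 201.2])]
[([204, 36, 6, 50, 143], [206.3, 59.7]), ([20, 178, 27, 53, 719], [31.5, 206.9]), ([485, 190, 24, 27, 262], [492.5, 202.4]), ([40, 200, 32, 47, 731], [53.3, 225.0])]
```

Both catches read about 20 mm outer width, which is fully squeezed. Now I turn the tool 90° over the bar.

Request:
{"fn": "move_arm", "kwargs": {"motion": [{"offset": [-0.005,0.028,0],"angular": [0,0,-10],"jaw": 0.07},{"offset": [-0.01,0.057,0],"angular": [0,0,-20],"jaw": 0.07},{"offset": [-0.015,0.085,0.0],"angular": [0,0,-30],"jaw": 0.07},{"offset": [-0.019,0.114,0.0],"angular": [0,0,-40],"jaw": 0.07},{"offset": [-0.022,0.142,0.0],"angular": [0,0,-50],"jaw": 0.07}]}}

```text
time_s: 7.88
eef_pos: [607.4, -9.4, 293.0]
ee_rot: [-0.0, 0.947, 0.322, 0.0]
force: [0.1, -0.2, 0.3]
grip_width: 0.819
```

Request:
{"fn": "move_arm", "kwargs": {"motion": [{"offset": [0,0,0],"angular": [0,0,-10],"jaw": 0.06},{"offset": [0,0,0],"angular": [0,0,-20],"jaw": 0.06},{"offset": [0,0,0],"angular": [0,0,-30],"jaw": 0.06},{"offset": [0,0,0],"angular": [0,0,-40.5],"jaw": 0.06},{"offset": [0,0,0],"angular": [0,0,-40.5],"jaw": 0.06}]}}

```text
time_s: 8.5
eef_pos: [607.8, -8.6, 293.0]
ee_rot: [-0.0, 0.779, 0.627, 0.0]
force: [0.0, -0.2, -0.1]
grip_width: 0.706
```

Request:
{"fn": "move_arm", "kwargs": {"motion": [{"offset": [0,0,0],"angular": [0,0,0],"jaw": 0.06}]}}

```text
time_s: 8.62
eef_pos: [607.8, -8.7, 293.1]
ee_rot: [-0.0, 0.78, 0.626, 0.0]
force: [0.3, -1.1, 0.2]
grip_width: 0.703
```

Run:
```python
from h import *
to([607.2,-8.4,180])
c=cap("wrist"); save(c,"w6.png"); print(blobs(c,"blue",50)); print(blobs(c,"red",50))
```

```text
t 8.625 pos [607.8  -8.7 293.1] xaxis deg 77.5 z [-0.  0. -1.] F [ 0.3 -1.1  0.2] grip 0.703
offset mm [  0.2  -0.6 113.1]
[([278, 0, 25, 12, 240], [290.4, 4.7]), ([240, 9, 35, 30, 547], [259.5, 17.8]), ([277, 20, 25, 10, 238], [289.2, 24.6])]
[([247, 270, 27, 22, 301], [262.2, 278.2]), ([275, 272, 20, 27, 246], [282.4, 286.6]), ([276, 302, 18, 6, 91], [284.4, 305.0])]
```

View pics/w6.png

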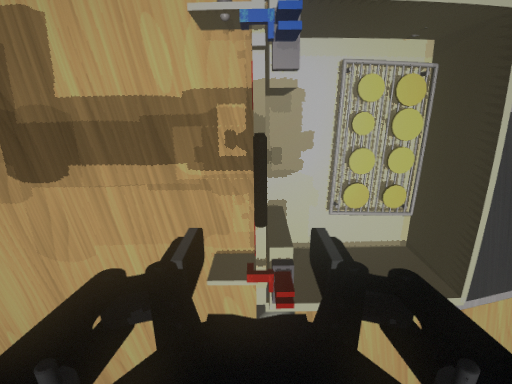

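Run:
```python
from h import *
c=cap("wrist")
b=[x for x in blobs(c,"black",300) if 240<x[1][0]<280 and 120<x[1][1]<240]; print(b)
g=c["img"].max(2); 
for r in (145,180,215): xs=np.where(g[r,240:280]<60)[0]+240; print(r,xs.min(),xs.max())
p=onz(c,[[260.5,140],[260.5,180],[260.5,220]],189); print(p.round(1))
d=p[0]-p[2]; print("bar yaw",np.degrees(np.arctan2(d[0],d[1])))
to([*p[1][:2],180])
```

```text
[([253, 133, 14, 94, 1192], [260.0, 178.5])]
145 253 266
180 254 266
215 255 266
[[621.5  35.9 189. ]
 [614.    1.2 189. ]
 [605.8 -36.6 189. ]]
bar yaw 12.245590849928321
t 8.725 pos [607.8  -8.8 293.2] xaxis deg 77.6 z [-0.  0. -1.] F [ 0.3 -0.8  0.1] grip 0.705
offset mm [ 11.    3.9 113.2]
```

Request:
{"fn": "move_arm", "kwargs": {"motion": [{"offset": [0.011,0.0035,0.03],"angular": [0,0,0],"jaw": 0.055},{"offset": [0.011,0.0035,0.06],"angular": [0,0,0],"jaw": 0.055},{"offset": [0.011,0.0035,0.09],"angular": [0,0,0],"jaw": 0.055},{"offset": [0.011,0.0035,0.112],"angular": [0,0,0],"jaw": 0.055},{"offset": [0.011,0.0035,0.112],"angular": [0,0,0],"jaw": 0.05}]}}

```text
time_s: 9.35
eef_pos: [612.9, 1.3, 179.9]
ee_rot: [-0.001, 0.779, 0.627, -0.001]
force: [1.1, -0.0, 0.6]
grip_width: 0.585
```

Run:
```python
from h import *
to([613.5,1.1,180])
c=cap("wrist"); save(c,"w7.png")
```

```text
t 9.35 pos [612.9   1.3 179.9] xaxis deg 77.7 z [-0.003  0.001 -1.   ] F [ 1.1 -0.   0.6] grip 0.585
offset mm [-0.1  0.6 -0.1]
```

View pics/w7.png

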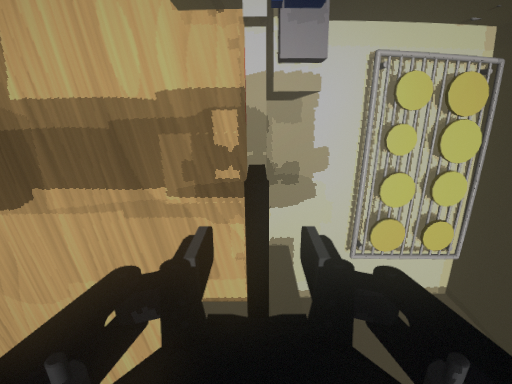

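The bar at column 257 is centred between the pads (212 and 303). Closing on it.

Request:
{"fn": "move_arm", "kwargs": {"motion": [{"offset": [0,0,0],"angular": [0,0,0],"jaw": 0.03},{"offset": [0,0,0],"angular": [0,0,0],"jaw": 0.005},{"offset": [0,0,0],"angular": [0,0,0],"jaw": 0.0},{"offset": [0,0,0],"angular": [0,0,0],"jaw": 0.0},{"offset": [0,0,0],"angular": [0,0,0],"jaw": 0.0}], "squeeze": 40}}

```text
time_s: 10.02
eef_pos: [613.7, 1.2, 182.3]
ee_rot: [0.0, 0.779, 0.628, 0.0]
force: [-2.3, -0.4, 5.8]
grip_width: 0.124
```

Run:
```python
from h import *
to([613,1.3,180])
for a in np.arange(0.1,1.5,.1).tolist()+[1.45,1.5]: print(round(a,2),"ty",round(155*np.sin(a),1),"tz",round(155*(1-np.cos(a)),1))
s=ctrl.sense();m=R.from_quat(np.roll(s["ee_rot"],-1)).as_matrix();print(m[:,1])
```

```text
t 10.025 pos [613.7   1.2 182.3] xaxis deg 77.7 z [ 0.001 -0.    -1.   ] F [-2.3 -0.4  5.8] grip 0.124
offset mm [-0.  -0.7  2.3]
0.1 ty 15.5 tz 0.8
0.2 ty 30.8 tz 3.1
0.3 ty 45.8 tz 6.9
0.4 ty 60.4 tz 12.2
0.5 ty 74.3 tz 19.0
0.6 ty 87.5 tz 27.1
0.7 ty 99.9 tz 36.4
0.8 ty 111.2 tz 47.0
0.9 ty 121.4 tz 58.7
1.0 ty 130.4 tz 71.3
1.1 ty 138.1 tz 84.7
1.2 ty 144.5 tz 98.8
1.3 ty 149.4 tz 113.5
1.4 ty 152.7 tz 128.7
1.45 ty 153.9 tz 136.3
1.5 ty 154.6 tz 144.0
[ 0.9772177  -0.21223613  0.00118207]
```

Request:
{"fn": "move_arm", "kwargs": {"motion": [{"offset": [0,-0.0155,0.001],"angular": [0,0,0],"jaw": 0.0},{"offset": [0,-0.031,0.003],"angular": [0,0,0],"jaw": 0.0},{"offset": [0,-0.046,0.007],"angular": [0,0,0],"jaw": 0.0},{"offset": [0,-0.0604,0.012],"angular": [0,0,0],"jaw": 0.0},{"offset": [0,-0.0743,0.019],"angular": [0,0,0],"jaw": 0.0}]}}

```text
time_s: 10.65
eef_pos: [541.5, 16.3, 163.3]
ee_rot: [0.002, 0.779, 0.628, 0.001]
force: [2.3, -4.5, 2.8]
grip_width: 0.121
```

Run:
```python
from h import *
to([613,1.3,180])
s=ctrl.sense();y=np.array([.9772,-.2122,0]);p=s["eef_pos"]-np.array([613,1.3,180]);print("tote x",p@y,"z",p[2])
c=cap("wrist"); save(c,"w8.png")
```

```text
t 10.65 pos [541.5  16.3 163.3] xaxis deg 77.7 z [ 0.004 -0.002 -1.   ] F [ 2.3 -4.5  2.8] grip 0.121
offset mm [  0.5  73.1 -16.4]
tote x -73.00762718293899 z -16.748988514745207
```

View pics/w8.png

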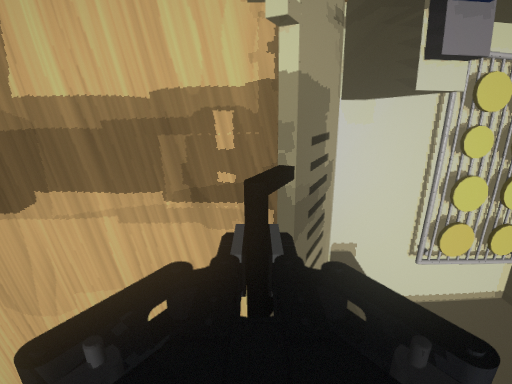

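The gate is out at about 0.5 rad, and the bar is gripped at (255,230). Carrying on.

Request:
{"fn": "move_arm", "kwargs": {"motion": [{"offset": [0,-0.013,0.008],"angular": [0,0,0],"jaw": 0.0},{"offset": [0,-0.0256,0.0174],"angular": [0,0,0],"jaw": 0.0},{"offset": [0,-0.037,0.028],"angular": [0,0,0],"jaw": 0.0},{"offset": [0,-0.047,0.04],"angular": [0,0,0],"jaw": 0.0},{"offset": [0,-0.056,0.052],"angular": [0,0,0],"jaw": 0.0}]}}

```text
time_s: 11.32
eef_pos: [487.4, 27.6, 111.2]
ee_rot: [0.003, 0.778, 0.628, 0.001]
force: [4.4, -8.5, 1.9]
grip_width: 0.118
```

Request:
{"fn": "move_arm", "kwargs": {"motion": [{"offset": [0,-0.0045,0.0065],"angular": [0,0,0],"jaw": 0.0},{"offset": [0,-0.008,0.0135],"angular": [0,0,0],"jaw": 0.0},{"offset": [0,-0.011,0.02],"angular": [0,0,0],"jaw": 0.0},{"offset": [0,-0.014,0.0275],"angular": [0,0,0],"jaw": 0.0}]}}

```text
time_s: 11.82
eef_pos: [473.1, 30.9, 83.3]
ee_rot: [0.001, 0.778, 0.628, 0.0]
force: [-2.1, -6.2, 4.2]
grip_width: 0.116
```

```bash
cat >> h.py <<'E'
def gate():
    s=ctrl.sense();y=np.array([.9772,-.2122,0]);p=s["eef_pos"]-np.array([613.7,1.2,182.3]);print("tote x",p@y,"z",p[2],"ang",np.arctan2(-(p@y),155+p[2]))
E
python3 - <<'E'
from h import *
to([613,1.3,180]); gate()
E
```

```text
t 11.825 pos [473.1  30.9  83.3] xaxis deg 77.8 z [ 0.002 -0.002 -1.   ] F [-2.1 -6.2  4.2] grip 0.116
offset mm [  0.6 143.2 -96.4]
tote x -143.6949827419799 z -99.03588789809517 ang 1.1994050348665555
```

Request:
{"fn": "move_arm", "kwargs": {"motion": [{"offset": [0,-0.0027,0.0075],"angular": [0,0,0],"jaw": 0.0},{"offset": [0,-0.005,0.0147],"angular": [0,0,0],"jaw": 0.0},{"offset": [0,-0.0065,0.022],"angular": [0,0,0],"jaw": 0.0},{"offset": [0,-0.008,0.03],"angular": [0,0,0],"jaw": 0.0},{"offset": [0,-0.009,0.036],"angular": [0,0,0],"jaw": 0.0}]}}

```text
time_s: 12.45
eef_pos: [463.4, 32.9, 46.8]
ee_rot: [0.0, 0.778, 0.628, -0.001]
force: [-6.3, -6.5, 5.1]
grip_width: 0.119
```

Run:
```python
from h import *
to([613,1.3,180]); gate()
```

```text
t 12.45 pos [463.4  32.9  46.8] xaxis deg 77.8 z [-0.001 -0.001 -1.   ] F [-6.3 -6.5  5.1] grip 0.119
offset mm [   0.5  152.8 -133.3]
tote x -153.59015634040497 z -135.49409347698048 ang 1.4444728662875497
```

Request:
{"fn": "move_arm", "kwargs": {"motion": [{"offset": [0,0,0.002],"angular": [0,0,0],"jaw": 0.0},{"offset": [0,0,0.002],"angular": [0,0,0],"jaw": 0.0},{"offset": [0,0,0.002],"angular": [0,0,0],"jaw": 0.0},{"offset": [0,0,0.002],"angular": [0,0,0],"jaw": 0.0}]}}

```text
time_s: 12.95
eef_pos: [463.1, 33.0, 44.8]
ee_rot: [-0.0, 0.778, 0.628, -0.001]
force: [-5.8, -7.8, 3.2]
grip_width: 0.123
```

Run:
```python
from h import *
to([613,1.3,180]); gate()
c=cap("wrist"); t=cap("top"); q=cap("scene")
B=cv2.resize(t["img"][155:255,195:320],(480,384),interpolation=2)
S=cv2.resize(q["img"][150:250,180:310],(400,308),interpolation=2)
W=cv2.resize(c["img"],(320,240))
im=np.zeros((600,800,3),np.uint8); im[:384,:480]=B[:, :]; im[:240,480:]=W; im[290:598,400:]=S
cv2.imwrite("pics/f.png",im[:,:,::-1]); print(blobs(t,"red",10),blobs(t,"blue",10))
```

```text
t 12.95 pos [463.1  33.   44.8] xaxis deg 77.8 z [-0.002 -0.001 -1.   ] F [-5.8 -7.8  3.2] grip 0.123
offset mm [   0.5  153.  -135.5]
tote x -153.92915359950808 z -137.52521258948727 ang 1.4577554171689835
[([482, 142, 30, 62, 880], [496.5, 171.0]), ([109, 165, 21, 23, 216], [118.8, 175.4]), ([113, 178, 24, 20, 218], [124.4, 187.3]), ([290, 183, 11, 16, 67], [294.3, 190.6])] [([213, 167, 10, 17, 70], [216.9, 175.1])]
```

View pics/f.png

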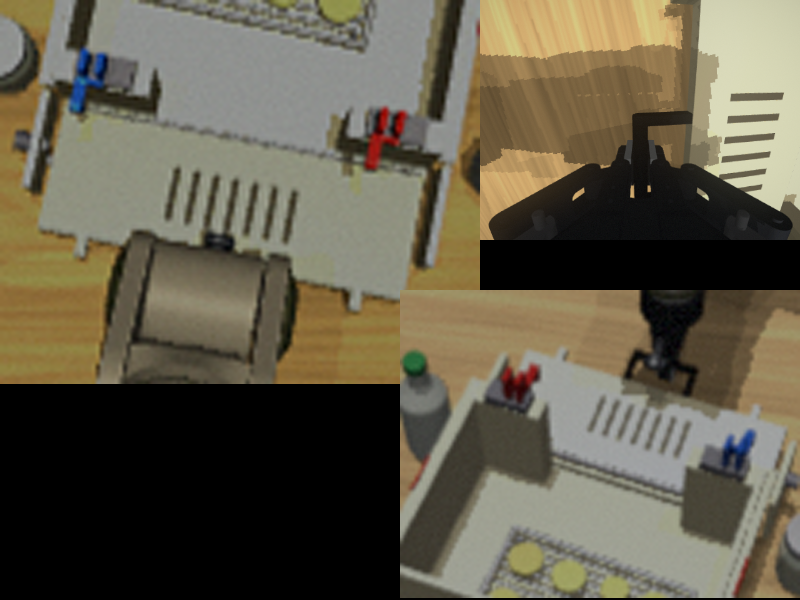

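The gate lies nearly level, both catches are pinched together, and the bar is gripped. Handing in.

Run:
```python
from h import *
print(ctrl.finish_job()); to([613,1.3,180]); gate()
```

```text
the job is handed in; nothing more can be done
None
the job is handed in; nothing more can be done
```

The job is handed in: both catches are fully squeezed, red first and then blue, and the gripper is holding the gate down at its stop. No verdict was reported.

- **Catches:** both closed to about 20 mm between outer faces, which is fully squeezed. The last pictures show both pairs of tabs still closed.
- **Gate:** I pinched the black bar and swung it out and down past the click stop. The last angle, worked out from the tool position, was about 1.45 rad with the grip on the bar. The sensed outside force was about 10 N.
- **Bystanders:** none looked touched or moved in the last pictures I viewed, though those crops cover only the area round the tote. I did not measure their positions.
- **Time:** the run took about 13 s of the 61 s allowed.
- **Disagreement:** the first fixes from the top camera were 5 to 10 mm off those from the wrist camera. I used the wrist camera, and the grasps came out centred.

My last reading after handing in was refused, so these are the figures from just before.

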